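# Open a latched battery cover with a screwdriver

### The job

Take the small screwdriver out of its stand, push its tip into the hole in the instrument's sliding battery cover to hold the recessed release button down, and with the button held push the cover out of the case until it is fully open. Press and push gently so that nothing is marked, and keep the gripper itself off the cover. Then stand the screwdriver back upright in its stand, fully home, and leave everything else where it lies.

Things in the scene. Friction and masses are not known exactly. Their poses are not given: they have to be found in the camera images.
- driver_grip (a point): handle centre of the small black screwdriver that stands tip down in the wooden stand. Handle 12 x 12 mm square, 70 mm long (top 130 mm above the bench in the stand, this point 95 mm). Below it a round shank, 6.8 mm thick, 50 mm long. About 20 g. This point's y axis runs from tip to handle (up when standing); x and z are square to the handle's faces
- driver_tip (a point): tip of that screwdriver, on its axis, 85 mm from the handle's centre; 10 mm above the bench when the screwdriver stands in its stand
- stand_hole (a point): centre of the hole's mouth in the top of the screwdriver's stand, a dark wooden block 56 x 56 mm, 60 mm high, on a 70 mm rubber foot, fixed to the bench. The hole is upright, 11 mm in diameter, 54 mm deep; the handle's lower end rests on the block's top when the screwdriver is home
- case: grey instrument case lying on its face, 150 (x) x 100 (y) x 60 mm high, fixed to the bench; origin at the centre of its underside. Its x axis points to its closed end (with vent slots); the cover slides out of the other end, along the case's -x. Keep the screwdriver's force on case, cover and button under 18 N in all (pressing and pushing added)
- cover_hole (a point): mouth centre of the round upright 12 mm hole in the top of the battery cover. Axes as the case. Shut, it lies 44 mm from the case's centre toward the case's -x, 58 mm above the bench, and moves with the cover. In it is the black release button, 3 to 18 mm deep (units differ; feel for it). Sprung: 2 N at first, +1.2 N per mm; pressed 2 mm (4.4 N) it frees the cover, at 3.5 mm (6.2 N) it stops hard
- cover (a joint): how far the cover (plain grey, 112 x 62 x 30 mm, 2 mm below the case's rims) has slid out along the case's -x, in m: 0 shut, 0.042 fully open at a stop. The tool pushes it by the wall of the hole; it takes 2 to 4 N with the button down. With the button up it is caught: a toothed rail catches it again about every 10 mm if the button rises, and locks it open at the end
- fresh_battery: bystander: 9 V block battery lying on the bench, 27 x 52 x 18 mm, origin under its centre
- tape: bystander: roll of tape lying flat, 66 mm across, 19 mm high, origin under its centre
- big_driver: bystander: larger screwdriver lying on the bench, 155 mm long, 20 mm handle, origin under its middle
- tin: bystander: flat fuse tin, 46 x 71 x 17 mm, origin under its centre

How it is judged:
On the way, in this order (a step that is already met when the one before it is completed fails the run):
1. the screwdriver is out of the stand (height (world z) of driver_tip above 0.07 m), for 0.1 s.
2. the screwdriver presses the button in its hole (over 4 N), with the cover still shut (z of driver_tip in the frame of cover_hole below -0.004 m and value of joint cover below 0.006 m and contact force between driver and cover above 4 N), for 0.1 s.
3. the cover is fully open, pushed with the screwdriver (value of joint cover above 0.0403 m and contact force between driver and cover above 0.5 N), for 0.05 s.
At the end, for the whole second after the job is handed in: the cover is open by 39.5 mm or more of its 42 mm; the screwdriver stands at rest in its stand, tip within 6 mm of the hole's axis and within 6 mm of fully down, tilted less than 0.1 rad (value of joint cover above 0.0395 m and horizontal distance between driver_tip and stand_hole below 0.006 m and height (world z) of driver_tip below 0.016 m and angle between driver_grip's own y axis and vertical below 0.1 rad and linear speed of driver below 0.02 m/s); the robot touches nothing.
It fails at once if the screwdriver presses on case, cover or button with more than 18 N (contact force between driver and case above 18 N).
It fails at once if the gripper pushes on the cover (contact force between the arm and cover above 2 N).
It fails at once if the fingers push on the cover (contact force between the fingers and cover above 2 N).
It fails at once if a bystander is moved by more than 20 mm (distance of any of fresh_battery, tape, big_driver, tin from where it was at the start of the episode above 0.02 m).
It also fails if it takes over 72 s, if anything falls off the work surface, if the arm or the gripper's body presses on something with over 40 N, if the wrist force passes 120 N, or if a joint passes its speed limit or range.

### The arm

A 6-joint arm with a two-finger parallel gripper is mounted at the origin on a cart in front of the work surface, level with it; the furniture and walls round the work are solid. World frame = base frame: x ahead of the robot, y to its left, z up, the work surface at z = 0. Lengths are in m, angles in rad, forces in N, time in s.
With the tool pointing down it reaches from about 0.35 to 0.95 m from the base axis. Payload 17.4 kg.
Tool frame: the origin (TCP) lies at the very end of the fingers, on their centre line; the grasp point (between the pads) lies 19 mm behind it (grip_depth is the distance from the TCP to the grasp point, in m); z points along the fingers, y is the line along which they close (so a half turn about z gives the same grasp; the last joint's range is limited). The gripper opens to 93 mm and grips with 3 to 60 N. Pads are 15 mm wide; open, the fingers measure 128 mm over their backs; the gripper's body (75 mm by 188 mm) begins 65 mm behind the grasp point.
Start: joints at [-1.193, 0.116, 1.442, -0, 1.584, -0.038], TCP at [0.273, -0.617, 0.198] pointing down, gripper open.
Joint ranges: [-2.83, 2.83], [-0.83, 2.19], [0.07, 2.5], [-1.14, 4.28], [0.01, 3], [-2.97, 2.97]. Speed limits (rad/s): [1.89, 1.89, 2.22, 3.14, 3.14, 3.14].

### API

Orientations are given as [roll, pitch, yaw] about the fixed x, y, z axes, in that order (R = Rz(yaw) Ry(pitch) Rx(roll)).
In Python, from rig import * gives the robot as it stands.
- The arm moves only by the shell command python3 -m handwheel 'ROWS' [OPENING]. ROWS is JSON, one flat list of numbers, 4 for each row, row after row: the shift along the tool's x, y, z in cm, then the turn about the tool's z in rad. A call has 1 to 8 rows; each row shifts and turns the commanded pose from where the row before left it, along the tool's axes as they then stand; what a row does not reach is not made up. A row lasts 1/12 s, in which the tool goes at most 41.7 mm and 7.16 degrees, less where a joint would pass 70% of its speed; a pose out of reach is approached as far as the arm can. A call with a gripper value outside its range is refused whole. OPENING is the finger opening in cm, from 0 to 9.3, set as the call begins (- or left out, the last holds). The fingers move at their own pace and stop on an object; the grip force is fixed at half the most. Time passes only in rows, so rows that do not move let the fingers close. It gives the time, the measured TCP pose, the force, the opening and the grip force at its end, in the units of the state.
- read_state(): the state, without advancing time (a new reading comes with each control period).
- snapshot(name): name is "scene" or "top" or "wrist"; returns a dict with "frame" (400x640x3 uint8, red, green, blue), "fov_y" (degrees; the focal length in pixels is half the picture's height over the tangent of half this angle, whatever the lens; pixels are square), "cx", "cy" (the principal point, pixels), "rvec" (rotation vector, rad) and "tvec" (3), from world to camera coordinates, as OpenCV has them. Camera axes: x right, y down, z forward; pixel columns grow to the right and rows downward; lengths in m; the calibration is good to about 2 mm. The wrist camera is an equidistant fisheye: a pixel r from the principal point sees the ray r / f radians off the axis. A picture is of the moment at which its call begins. There is no depth.
- job_done(): hands the job in; it is judged then, once.
The state is a dict: "time_s": time; "joint_positions": joint angles; "joint_vel": joint speeds; "effort": joint torques, N m; "eef_pos": TCP position; "orientation": TCP orientation; "ft_force": force on the tool from outside, world axes, zero at the start; "ft_torque": the same for the moment, N m; "width": opening from 0.0 (shut) to 1.0 (fully open); "grasp_force": force on a finger pad.
Only numpy, scipy, OpenCV 4.12 (cv2) and the standard library are available. Lean on these libraries where they do the work, as an engineer would, in place of code of your own. Each camera call takes 0.05 s, during which the arm holds its last target. There are 200 camera calls.

## Working session

There is one attempt and no reset: what is moved stays moved. The work goes in short steps, Python scripts to look and compute and a shell command to move; the robot and the scene stay as the last step left them, time stands still between calls to the robot, and variables do not carry over. Pictures are saved under pics/ and viewed, at most 10 in all, crops included, and the job is handed in when it is done.

```bash
mkdir -p pics; ls; cat > h.py <<'E'
from rig import *
import numpy as np, cv2
def cam(n):
    s=snapshot(n); R=cv2.Rodrigues(np.array(s["rvec"],float))[0]; t=np.array(s["tvec"],float).ravel()
    f=200/np.tan(np.radians(s["fov_y"])/2)
    return s["frame"],dict(R=R,t=t,f=f,cx=s["cx"],cy=s["cy"],fish=n=="wrist")
def ray(c,u,v):
    a=np.array([u-c["cx"],v-c["cy"]])/c["f"]
    if c["fish"]:
        r=np.hypot(*a); d=np.array([*(a/r*np.sin(r) if r>1e-9 else a),np.cos(r)])
    else: d=np.array([*a,1.])
    return -c["R"].T@c["t"], c["R"].T@(d/np.linalg.norm(d))
def on(c,u,v,z):
    o,d=ray(c,u,v); return o+d*(z-o[2])/d[2]
def proj(c,p):
    q=c["R"]@np.array(p,float)+c["t"]
    if c["fish"]:
        rr=np.hypot(q[0],q[1]); th=np.arctan2(rr,q[2]); return c["cx"]+c["f"]*th*q[0]/rr, c["cy"]+c["f"]*th*q[1]/rr
    return c["cx"]+c["f"]*q[0]/q[2], c["cy"]+c["f"]*q[1]/q[2]
def save(f,name): cv2.imwrite("pics/"+name,f[:,:,::-1])
E
python3 - <<'E'
from h import *
import pickle
d={}
for n in ("scene","top","wrist"):
    f,c=cam(n); d[n]=(f,c); save(f,n+"0.png"); print(n,-c["R"].T@c["t"],c["f"])
pickle.dump(d,open("d0.pkl","wb"))
s=read_state(); print(s)
a=np.vstack([np.hstack([d["scene"][0]])]); 
E
```

```text
pics
scene [-0.07885248  0.46065596  0.78132069] 394.8417687056498
top [ 0.40908941 -0.04245453  0.93685385] 372.6449443054693
wrist [ 0.33398644 -0.59083344  0.38427029] 309.70691628693146
{'time_s': 0.15, 'joint_positions': array([-1.19278808e+00,  1.16385277e-01,  1.44207952e+00, -1.96455956e-05,
        1.58399375e+00, -3.78082112e-02]), 'joint_vel': array([-0.00074622, -0.00216743, -0.00103173, -0.00057136, -0.00032826,
       -0.0005552 ]), 'effort': array([ 2.77516148e-03, -7.21763849e+01, -6.22949624e+01,  7.79673737e-02,
        2.24841986e-02, -1.18189269e-04]), 'eef_pos': array([ 0.2725794 , -0.61734096,  0.19748844]), 'orientation': array([-3.14072664e+00, -1.30998105e-05,  4.15816205e-01]), 'ft_force': array([-0.01528418, -0.10573724, -0.04104351]), 'ft_torque': array([ 0.01523218,  0.00459197, -0.00307007]), 'grasp_force': 0.0, 'width': 0.9996975921446888}
```

View pics/top0.png

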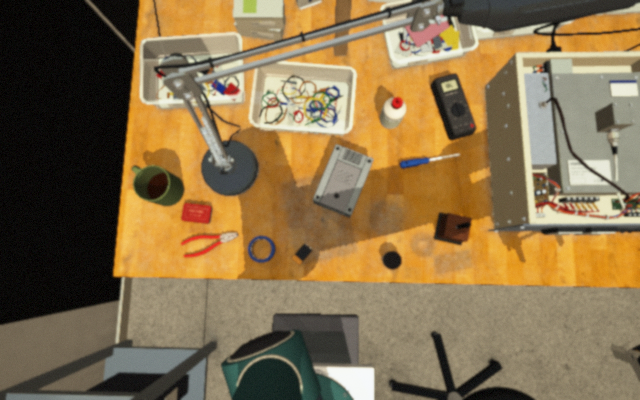

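View pics/scene0.png

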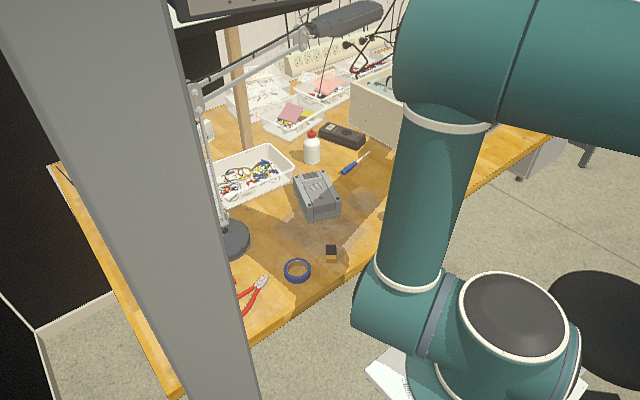

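The top view shows the case at about (343,180), with its vent slots at the upper end (352,155). The stand is at (452,228), the battery at (305,253), the tape at (262,249), the big driver at (430,160) and the red tin at (197,211). Next I'll enlarge the case and stand.

```bash
python3 - <<'E'
from h import *
import pickle
d=pickle.load(open("d0.pkl","rb"))
f,c=d["top"]
for n,u,v,z in (("case",343,180,.06),("stand",452,228,.06),("batt",305,253,0),("tape",262,249,0),("bd",430,160,0),("edgeL",120,275,0),("box",490,230,0)): print(n,on(c,u,v,z).round(3))
A=cv2.resize(f[135:225,300:390],(400,400),interpolation=cv2.INTER_CUBIC)
B=cv2.resize(f[195:260,420:485],(400,400),interpolation=cv2.INTER_CUBIC)
save(np.hstack([A,B]),"crop0.png")
E
```

```text
case [ 0.592 -0.078  0.06 ]
stand [ 0.482 -0.335  0.06 ]
batt [0.417 0.012 0.   ]
tape [0.425 0.12  0.   ]
bd [ 0.661 -0.303  0.   ]
edgeL [ 0.354  0.472 -0.   ]
box [ 0.483 -0.449  0.   ]
```

View pics/crop0.png

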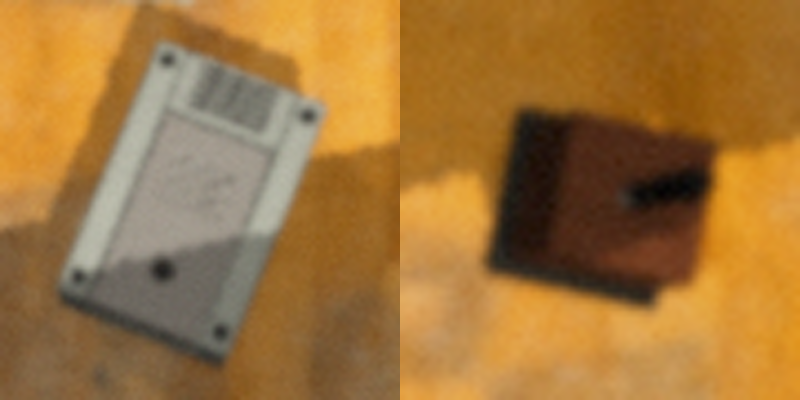

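View pics/wrist0.png

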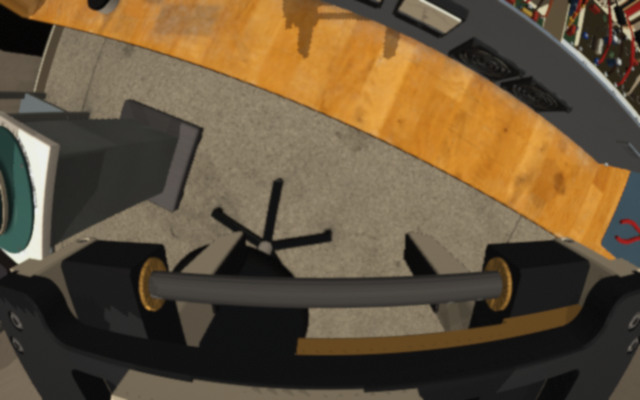

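```bash
python3 - <<'E'
from h import *
import pickle
d=pickle.load(open("d0.pkl","rb"))
f,c=d["top"]
A=lambda p,z: on(c,300+p[0]/4.4444,135+p[1]/4.4444,z)
B=lambda p,z: on(c,420+p[0]/6.1538,195+p[1]/6.1538,z)
S=[A(p,.06) for p in ((167,60),(308,116),(78,276),(221,331))]
print("screws",np.round(S,3)); print("hole",A((162,269),.058).round(4))
print([np.degrees(np.arctan2(*(a-b)[1::-1])).round(1) for a,b in ((S[0],S[2]),(S[1],S[3]))])
print(np.linalg.norm(S[0]-S[2]),np.linalg.norm(S[1]-S[3]),np.linalg.norm(S[1]-S[0]),"centre",np.mean(S,0))
print("stand", B((228,200),.06), B((303,183),.13))
T=[B(p,.06) for p in ((170,113),(315,145),(290,287),(145,255))]
print(np.round(T,4),np.mean(T,0)); print([np.degrees(np.arctan2(*(a-b)[1::-1])).round(1) for a,b in ((T[0],T[3]),(T[1],T[2]),(T[0],T[1]))])
E
```

```text
screws [[ 0.669 -0.064  0.06 ]
 [ 0.639 -0.14   0.06 ]
 [ 0.549 -0.018  0.06 ]
 [ 0.521 -0.094  0.06 ]]
hole [ 0.5542 -0.0625  0.058 ]
[np.float64(-20.9), np.float64(-21.2)]
0.12871887631975293 0.1270707935974971 0.0825897781207093 centre [ 0.5947575  -0.07897546  0.06      ]
stand [ 0.48300539 -0.34634764  0.06      ] [ 0.48358513 -0.34846649  0.13      ]
[[ 0.516  -0.3252  0.06  ]
 [ 0.5047 -0.3801  0.06  ]
 [ 0.4504 -0.3688  0.06  ]
 [ 0.4615 -0.3143  0.06  ]] [ 0.48314164 -0.34709302  0.06      ]
[np.float64(-11.3), np.float64(-11.8), np.float64(78.4)]
```

The case yaw is −21° and the hole is near (0.554,−0.063). The screwdriver axis is near (0.483,−0.347) and the stand yaw is −11.5°. I'll grip with the closing axis along the stand's x, which keeps the gripper body clear of the tall box on the right.

```bash
python3 -m handwheel '[0,0,-0.4,-0.12,0,0,-0.4,-0.12,0,0,-0.4,-0.12,0,0,-0.4,-0.12,0,0,-0.4,-0.12,0,0,-0.4,-0.12,0,0,-0.4,-0.12,0,0,-0.4,-0.12]'
python3 -m handwheel '[2,1,0,0,3,1.5,0,0,3,1.5,0,0,3,1.5,0,0,3,1.5,0,0,3,1.5,0,0,3,1.5,0,0,3,1.5,0,0]'
python3 -m handwheel '[3,1.5,0,0,3,1.4,0,0,1.6,0.8,0,0,0,0,0,0,0,0,0,0]'
python3 - <<'E'
from h import *
f,c=cam("wrist"); save(f,"w1.png")
import pickle; pickle.dump((f,c),open("w1.pkl","wb"))
s=read_state(); print(s["eef_pos"],s["orientation"],s["time_s"])
print(proj(c,(.4832,-.347,.13)),proj(c,(.4832,-.347,.06)))
E
```

```text
time_s: 0.82
eef_pos: [0.2726, -0.6174, 0.2299]
orientation: [-3.141, -0.0, 1.382]
ft_force: [-0.1, 0.3, 0.9]
width: 1.003
grasp_force: 0.0
time_s: 1.48
eef_pos: [0.4307, -0.4126, 0.2299]
orientation: [-3.141, -0.0, 1.376]
ft_force: [0.2, 0.2, 0.4]
width: 0.998
grasp_force: 0.0
time_s: 1.9
eef_pos: [0.4814, -0.3462, 0.2299]
orientation: [-3.141, 0.0, 1.378]
ft_force: [0.9, 0.0, -1.1]
width: 0.999
grasp_force: 0.0
[ 0.48089042 -0.34688069  0.22987892] [-3.14122572e+00  1.23939395e-04  1.37637216e+00] 1.95
(np.float64(326.9428363145942), np.float64(199.285067481166)) (np.float64(326.62269580425925), np.float64(185.6816113189598))
```

View pics/w1.png

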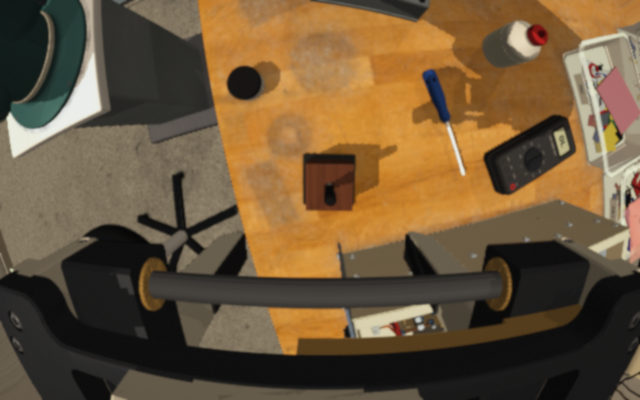

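The wrist view shows the stand squarely aligned with the image at (330,182), and the dark handle near (330,195). I'll enlarge this to get the handle's axis and yaw.

```bash
python3 - <<'E'
from h import *
import pickle
f,c=pickle.load(open("w1.pkl","rb"))
save(cv2.resize(f[145:220,290:370],(800*3//4,600*15//16),interpolation=cv2.INTER_CUBIC),"w1c.png")
E
```

```text
(no output)
```

View pics/w1c.png

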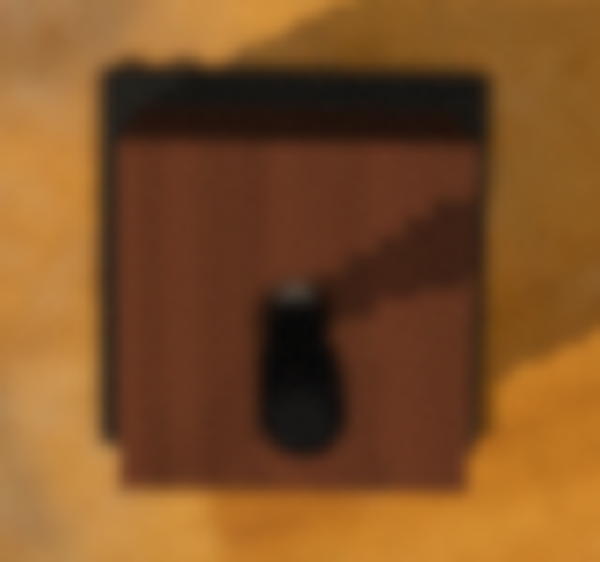

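```bash
python3 - <<'E'
from h import *
import pickle
f,c=pickle.load(open("w1.pkl","rb"))
print("top",on(c,330.3,199.9,.13),"base",on(c,329.3,184.3,.06))
T=[on(c,290+x/7.5,145+y/7.5,.06) for x,y in ((120,138),(478,142),(466,490),(122,487))]
print(np.round(T,4),np.mean(T,0),np.degrees(np.arctan2(*(T[1]-T[0])[1::-1])))
E
```

```text
top [ 0.48622202 -0.34819793  0.13      ] base [ 0.48658858 -0.34597914  0.06      ]
[[ 0.4648 -0.3166  0.06  ]
 [ 0.519  -0.3277  0.06  ]
 [ 0.5075 -0.3822  0.06  ]
 [ 0.4538 -0.3713  0.06  ]] [ 0.48624314 -0.3494384   0.06      ] -11.551999764774758
```

```bash
python3 -m handwheel '[0,0.4,1,0,0,0,2.5,0,0,0,3,0,0,0,3,0,0,0,3,0,0,0,2,0,0,0,0.9,0,0,0,0,0]' 5
python3 -m handwheel '[0,0,0,0,0,0,0,0,0,0,0,0,0,0,0,0]'
python3 - <<'E'
from h import *
f,c=cam("wrist"); save(f[120:320,160:480],"w2.png")
s=read_state(); print(s["eef_pos"],s["width"]*93)
E
```

```text
time_s: 2.62
eef_pos: [0.4837, -0.3475, 0.0734]
orientation: [-3.138, -0.002, 1.375]
ft_force: [0.0, 0.1, 0.1]
width: 0.544
grasp_force: 0.0
time_s: 2.95
eef_pos: [0.4854, -0.3479, 0.0773]
orientation: [3.14, 0.001, 1.376]
ft_force: [-0.4, 0.6, -0.5]
width: 0.537
grasp_force: 0.0
[ 0.48531773 -0.34779356  0.07706516] 50.128103701594384
```

View pics/w2.png

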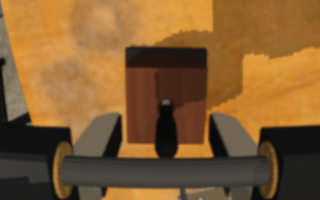

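The handle at (167,130) in the crop lies midway between the fingers at (100,140) and (232,140). I'll close on it and lift.

```bash
python3 -m handwheel '[0,0,0,0,0,0,0,0,0,0,0,0,0,0,0,0,0,0,0,0,0,0,0,0,0,0,0,0,0,0,0,0]' 0.5
python3 -m handwheel '[0,0,0,0,0,0,0,0,0,0,0,0,0,0,0,0]'
python3 -c "
from h import *
s=read_state();print(s['eef_pos'],s['orientation'],s['width']*93,s['ft_force'])"
```

```text
time_s: 3.67
eef_pos: [0.485, -0.3475, 0.076]
orientation: [-3.142, -0.0, 1.376]
ft_force: [0.6, -0.3, -0.7]
width: 0.123
grasp_force: 30.0
time_s: 4.0
eef_pos: [0.485, -0.3475, 0.076]
orientation: [-3.142, -0.0, 1.376]
ft_force: [0.4, 0.1, 0.7]
width: 0.127
grasp_force: 30.0
[ 0.48498516 -0.34751498  0.07604026] [-3.14158164e+00 -7.16186240e-06  1.37581233e+00] 11.771379418883031 [0.39232291 0.06165349 0.72993807]
```

```bash
python3 -m handwheel '[0,0,-0.5,0,0,0,-1.5,0,0,0,-2,0,0,0,-2,0,0,0,-2,0,0,0,-2,0.05,0,0,-1.5,0.06,0,0,-0.5,0.06]'
python3 -m handwheel '[1.5,-0.2,0,0,2.5,-0.3,0,0,3,-0.4,0,0,3,-0.4,0,0,3,-0.4,0,0,3,-0.4,0,0,3,-0.4,0,0,3,-0.4,0,0]'
python3 -m handwheel '[3,-0.4,0,0,2.5,-0.3,0,0,1.5,-0.2,0,0,0,0,0,0,0,0,0,0,0,0,0,0]'
cat >> h.py <<'E'
def ft(n=6):
    r=[]
    for _ in range(n): r.append(read_state()["ft_force"]); snapshot("top")
    return np.mean(r,0).round(2),np.std(r,0).round(2)
E
python3 - <<'E'
from h import *
f,c=cam("wrist"); g,k=cam("top")
import pickle; pickle.dump((f,c,g,k),open("w3.pkl","wb"))
s=read_state(); print(s["eef_pos"],s["orientation"],s["width"]*93); print(ft(8))
p=s["eef_pos"]
print(proj(c,(.554,-.063,.058)),proj(c,p-[0,0,.066]))
u,v=map(int,proj(c,(.554,-.063,.058)))
A=cv2.resize(f[v-40:v+40,u-40:u+40],(400,400),interpolation=cv2.INTER_CUBIC)
u2,v2=map(int,proj(k,(.554,-.063,.058)))
B=cv2.resize(g[v2-40:v2+40,u2-40:u2+40],(400,400),interpolation=cv2.INTER_CUBIC); print(u,v,u2,v2)
save(np.hstack([A,B]),"c3.png")
E
```

```text
time_s: 4.67
eef_pos: [0.4855, -0.3479, 0.1994]
orientation: [3.138, 0.001, 1.203]
ft_force: [0.4, -0.5, -0.6]
width: 0.127
grasp_force: 30.0
time_s: 5.33
eef_pos: [0.5362, -0.1294, 0.1958]
orientation: [-3.141, -0.0, 1.208]
ft_force: [0.0, -0.7, -0.8]
width: 0.129
grasp_force: 30.0
time_s: 5.83
eef_pos: [0.5527, -0.0633, 0.1959]
orientation: [-3.141, 0.0, 1.207]
ft_force: [0.2, 0.2, 0.1]
width: 0.123
grasp_force: 30.0
[ 0.55274894 -0.06378304  0.1959705 ] [-3.14147727e+00  1.29724281e-04  1.20527468e+00] 11.566136072983562
(array([-0.03, -0.25, -0.34]), array([0.7 , 0.45, 0.23]))
(np.float64(325.90306891986967), np.float64(190.09868176799492)) (np.float64(325.02941452166425), np.float64(208.43920698253604))
325 190 336 195
```

View pics/c3.png

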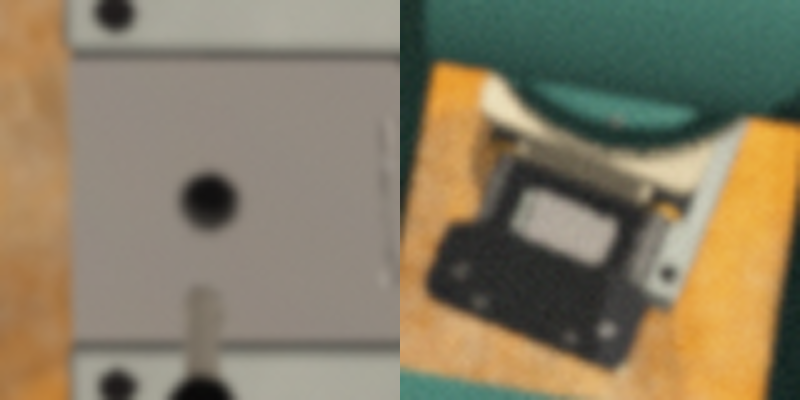

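The left half of the crop shows the hole at pixel (326.8,190.2), with the driver tip at (325.8,207.6) just short of it. In the right half the top camera is blocked by the arm.

```bash
python3 - <<'E'
from h import *
import pickle
f,c,_,_=pickle.load(open("w3.pkl","rb"))
h=on(c,326.8,190.2,.058); 
s=read_state(); p=s["eef_pos"]
t=on(c,325.8,208.0,p[2]-.066); print("hole",h,"tip seen",t,"tcp",p)
y=s["orientation"][2]; X=np.array([np.cos(y),np.sin(y)]); Y=np.array([np.sin(y),-np.cos(y)])
for q in (t,p): e=(h-q)[:2]; print(e@X*100,e@Y*100)
E
```

```text
hole [ 0.55485788 -0.06344359  0.058     ] tip seen [ 0.55349868 -0.06364026  0.13003033] tcp [ 0.55295737 -0.06324609  0.19603033]
0.06692013189363412 0.11992773739524314
0.0494400534383973 0.18456700376952465
```

```bash
cat > chk.py <<'E'
import sys; from h import *
F,sd=ft(4); p=read_state()["eef_pos"]; print("F",F,"tcp",p.round(4),"tip z",round(p[2]-.066,4)); sys.exit(bool(np.abs(F).max()>float(sys.argv[1])))
E
python3 -m handwheel '[0.05,0.13,1,0,0,0,2,0,0,0,2,0,0,0,1.2,0,0,0,0.6,0,0,0,0,0,0,0,0,0,0,0,0,0]' | grep eef
python3 chk.py 1.3
python3 - <<'E'
from h import *
f,c=cam("wrist"); p=read_state()["eef_pos"]
u,v=map(int,proj(c,(.5548,-.0634,.058)))
save(cv2.resize(f[v-30:v+50,u-40:u+40],(480,480),interpolation=cv2.INTER_CUBIC),"c4.png"); print(u,v,read_state()["time_s"])
E
```

```text
eef_pos: [0.5549, -0.0631, 0.1292]
F [-0.27 -0.39 -0.14] tcp [ 0.5546 -0.0631  0.1287] tip z 0.0627
324 206 7.25
```

View pics/c4.png

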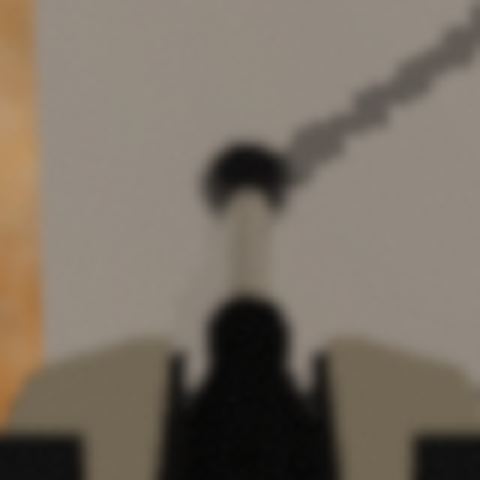

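```bash
python3 - <<'E'
from h import *
f,c=cam("wrist"); p=read_state()["eef_pos"]; s=read_state()
y=s["orientation"][2]; X=np.array([np.cos(y),np.sin(y),0])
P=lambda q:(np.array(proj(c,q))-[284,176])*6
t=p-[0,0,.066]
print("tip c",P(t),"far edge",P(t+.0034*X)); h=np.array([.5548,-.0634,.058])
print("hole c",P(h),P(h+.006*X),P(h-.006*X))
g=f[176:256,284:364].astype(int).sum(2)
print(g[14:42,40:42].mean(1).astype(int)); print(g[30,24:58])
E
```

```text
tip c [243.44857206 191.23384125] far edge [243.47526282 167.80822295]
hole c [246.2007712  184.73726423] [246.26254875 143.9414361 ] [246.13952292 225.07362356]
[413 414 413 413 413 411 410 404 377 304 190  95  60  48  48  55  95 177
 260 313 334 340 341 340 339 339 339 336]
[414 415 414 416 414 413 413 406 378 313 229 156 113  87  75  81  92  98
  91  75  70  81 108 155 213 266 304 350 386 402 409 410 412 411]
```

The tip sits about 2.2 mm toward tool −x of the hole's centre, because the driver leans slightly in the grip. I'll correct that and then feel downward in 2 mm steps, stopping on force.

```bash
H="python3 -m handwheel"; (
python3 -m handwheel '[0.11,-0.02,0,0,0.11,-0.02,0,0,0,0,0.1,0,0,0,0.1,0,0,0,0.1,0,0,0,0.1,0,0,0,0,0,0,0,0,0]' >/dev/null && python3 chk.py 1.3 &&
python3 -m handwheel '[0,0,0.1,0,0,0,0.1,0,0,0,0.1,0,0,0,0,0,0,0,0,0]' >/dev/null && python3 chk.py 1.3 &&
python3 -m handwheel '[0,0,0.1,0,0,0,0.1,0,0,0,0,0,0,0,0,0]' >/dev/null && python3 chk.py 1.3 &&
python3 -m handwheel '[0,0,0.1,0,0,0,0.1,0,0,0,0,0,0,0,0,0]' >/dev/null && python3 chk.py 1.3 &&
python3 -m handwheel '[0,0,0.1,0,0,0,0.1,0,0,0,0,0,0,0,0,0]' >/dev/null && python3 chk.py 1.3 )
```

```text
F [-0.44  0.07  0.02] tcp [ 0.5548 -0.0609  0.1241] tip z 0.0581
F [ 0.16  0.26 -0.48] tcp [ 0.5548 -0.0609  0.1211] tip z 0.0551
F [-0.18 -0.39 -0.05] tcp [ 0.5548 -0.0609  0.1191] tip z 0.0531
F [ 0.11 -0.45  0.07] tcp [ 0.5548 -0.0609  0.1171] tip z 0.0511
F [ 0.28  0.08 -0.11] tcp [ 0.5548 -0.0608  0.1151] tip z 0.0491
```

Tip is in the hole freely (9 mm deep). Continue.

```bash
(
python3 -m handwheel '[0,0,0.1,0,0,0,0.1,0,0,0,0,0,0,0,0,0]' >/dev/null && python3 chk.py 1.3 &&
python3 -m handwheel '[0,0,0.1,0,0,0,0.1,0,0,0,0,0,0,0,0,0]' >/dev/null && python3 chk.py 1.3 &&
python3 -m handwheel '[0,0,0.1,0,0,0,0.1,0,0,0,0,0,0,0,0,0]' >/dev/null && python3 chk.py 1.3 &&
python3 -m handwheel '[0,0,0.1,0,0,0,0.1,0,0,0,0,0,0,0,0,0]' >/dev/null && python3 chk.py 1.3 &&
python3 -m handwheel '[0,0,0.1,0,0,0,0.1,0,0,0,0,0,0,0,0,0]' >/dev/null && python3 chk.py 1.3 )
```

```text
F [ 0.67  0.3  -0.18] tcp [ 0.5548 -0.0609  0.1131] tip z 0.0471
F [-0.03 -0.29 -0.13] tcp [ 0.5548 -0.0608  0.1111] tip z 0.0451
F [-0.4   0.06  2.4 ] tcp [ 0.5549 -0.0609  0.1092] tip z 0.0432
```

```bash
python3 -m handwheel '[0,0,0.07,0,0,0,0.07,0,0,0,0,0,0,0,0,0]' >/dev/null; python3 chk.py 4.5 && python3 -m handwheel '[0,0,0.05,0,0,0,0.05,0,0,0,0,0,0,0,0,0]' >/dev/null; python3 chk.py 9
```

```text
F [-0.67  0.16  3.58] tcp [ 0.5548 -0.0609  0.1077] tip z 0.0417
F [0.24 0.69 5.55] tcp [ 0.5548 -0.0609  0.1067] tip z 0.0407
```

Pressed at 5.5 N, so the button is down. Now I'll push along tool −y.

```bash
python3 -m handwheel '[0,-0.1,0,0,0,-0.1,0,0,0,-0.1,0,0,0,-0.1,0,0,0,-0.1,0,0,0,-0.1,0,0,0,0,0,0,0,0,0,0]' >/dev/null; python3 chk.py 9; python3 -c "
from h import *
f,c=cam('wrist'); save(cv2.resize(f[130:270,230:430],(600,420),interpolation=cv2.INTER_CUBIC),'c5.png')"
```

```text
F [ 1.5  -0.16  5.19] tcp [ 0.5492 -0.0587  0.1066] tip z 0.0406
```

View pics/c5.png

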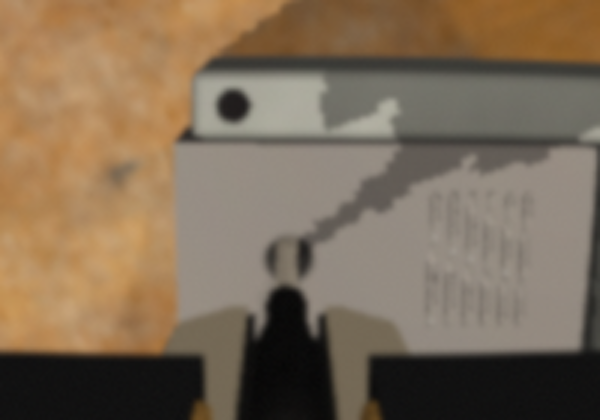

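The cover's left edge (177,240) now projects past the case end (193,100), so it is sliding and the button force is holding. I'll keep pushing.

```bash
python3 -m handwheel '[0,-0.12,0,0,0,-0.12,0,0,0,-0.12,0,0,0,-0.12,0,0,0,-0.12,0,0,0,-0.12,0,0,0,-0.12,0,0,0,-0.12,0,0]' >/dev/null; python3 chk.py 8 && python3 -m handwheel '[0,-0.12,0,0,0,-0.12,0,0,0,-0.12,0,0,0,-0.12,0,0,0,-0.12,0,0,0,-0.12,0,0,0,-0.12,0,0,0,-0.12,0,0]' >/dev/null; python3 chk.py 8
```

```text
F [ 1.94 -0.64  5.  ] tcp [ 0.5401 -0.0552  0.1066] tip z 0.0406
F [ 1.99 -0.21  5.25] tcp [ 0.5312 -0.0518  0.1066] tip z 0.0406
```

```bash
python3 -m handwheel '[0,-0.12,0,0,0,-0.12,0,0,0,-0.12,0,0,0,-0.12,0,0,0,-0.12,0,0,0,-0.12,0,0,0,-0.12,0,0,0,-0.12,0,0]' >/dev/null; python3 chk.py 8 && python3 -m handwheel '[0,-0.12,0,0,0,-0.12,0,0,0,-0.12,0,0,0,-0.12,0,0,0,0,0,0]' >/dev/null; python3 chk.py 8
```

```text
F [ 2.23 -0.16  5.07] tcp [ 0.5222 -0.0484  0.1066] tip z 0.0406
F [ 1.49 -0.09  5.19] tcp [ 0.5178 -0.0467  0.1066] tip z 0.0406
```

```bash
(python3 -m handwheel '[0,-0.1,0,0,0,-0.1,0,0,0,0,0,0]' >/dev/null; python3 chk.py 6.5 && python3 -m handwheel '[0,-0.1,0,0,0,0,0,0]' >/dev/null; python3 chk.py 6.5 && python3 -m handwheel '[0,-0.1,0,0,0,0,0,0]' >/dev/null; python3 chk.py 6.5)
```

```text
F [ 2.05 -0.31  4.52] tcp [ 0.5159 -0.046   0.1066] tip z 0.0406
F [ 2.11 -0.4   5.52] tcp [ 0.515  -0.0457  0.1066] tip z 0.0406
F [ 2.16 -0.81  4.84] tcp [ 0.5141 -0.0453  0.1066] tip z 0.0406
```

```bash
cat > chy.py <<'E'
import sys; from h import *
F,sd=ft(4); s=read_state(); p=s["eef_pos"]; y=s["orientation"][2]; a=F[0]*np.sin(y)-F[1]*np.cos(y)
print("F",F,"along",a.round(2),"tcp",p.round(4),s["time_s"]); sys.exit(bool(a>4))
E
(python3 -m handwheel '[0,-0.07,0,0,0,0,0,0]' >/dev/null; python3 chy.py && python3 -m handwheel '[0,-0.07,0,0,0,0,0,0]' >/dev/null && python3 chy.py && python3 -m handwheel '[0,-0.07,0,0,0,0,0,0]' >/dev/null && python3 chy.py && python3 -m handwheel '[0,-0.07,0,0,0,0,0,0]' >/dev/null && python3 chy.py)
```

```text
F [ 2.58 -0.77  5.09] along 2.68 tcp [ 0.5134 -0.0451  0.1066] 18.7333
F [ 5.19 -1.84  3.46] along 5.5 tcp [ 0.513  -0.0449  0.1067] 19.1
```

The push force jumped to 5.5 N, so the cover is at its end stop. I'll ease back 1.5 mm, withdraw upward and check.

```bash
python3 -m handwheel '[0,0.05,0,0,0,0.05,0,0,0,0.05,0,0,0,0,-0.2,0,0,0,-0.5,0,0,0,-1,0,0,0,-1.5,0,0,0,-1.5,0]' | grep ft; python3 -m handwheel '[0,0,-2,0,0,0,-2,0,0,0,-1,0,0,0,0,0,0,0,0,0,0,0,0,0]' | grep eef
python3 - <<'E'
from h import *
f,c=cam("wrist"); s=read_state(); p=s["eef_pos"]; h0=np.array([.5548,-.0634]); d=np.array([np.cos(np.radians(-21)),np.sin(np.radians(-21))])
h=h0-.042*d; q=np.array(proj(c,(*h,.058))); print(q,p,s["orientation"])
g=f[:,:,:].astype(int).sum(2); u,v=q.round().astype(int)
m=(g[v-14:v+15,u-14:u+15]<200).astype(np.uint8); n,l,st,ce=cv2.connectedComponentsWithStats(m)
for i in range(1,n):
    x=ce[i]+[u-14,v-14]; w=on(c,*x,.058)[:2]; print(st[i,4],x,w,(h0-w)@d)
t=np.array(proj(c,p-[0,0,.066])); print("tip pred",t)
u,v=t.round().astype(int)
save(cv2.resize(f[v-40:v+40,u-40:u+40],(480,480),interpolation=cv2.INTER_CUBIC),"c6.png"); print(u,v)
E
```

```text
ft_force: [1.3, 0.3, 0.1]
eef_pos: [0.5137, -0.0453, 0.2024]
[327.63153014 191.5361967 ] [ 0.5136872  -0.04525838  0.20223927] [-3.13967961e+00  4.36056823e-04  1.20578339e+00]
68 [327.14705882 190.86764706] [ 0.51535906 -0.04746344] 0.04253243687832242
tip pred [324.80761166 207.84409227]
325 208
```

View pics/c6.png

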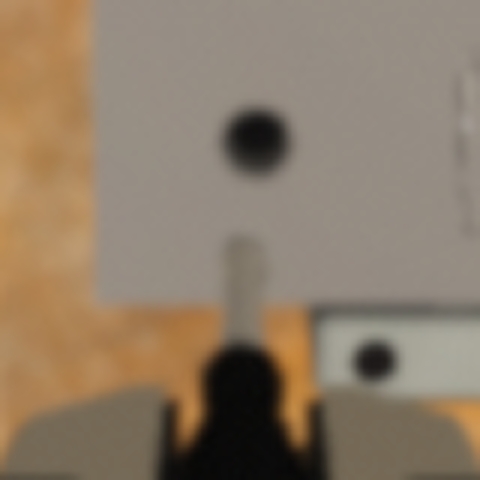

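The cover is open by about 42 mm, with the hole seen at (256,141) in the crop. The tip shows the same 2 mm offset from the TCP as before, so the grip hasn't slipped. Going back to the exact grasp pose should re-seat the driver.

```bash
python3 -m handwheel '[-1.5,0.4,0,0,-2.5,0.7,0,0,-3,0.8,0,0,-3,0.8,0,-0.03,-3,0.9,0,-0.03,-3,0.9,0,-0.03,-3,0.8,0,-0.04,-3,0.5,0,-0.04]' | grep eef; python3 -m handwheel '[-3,0.3,0,0,-2,0.2,0,0,-1,0.1,0,0,0,0,0,0,0,0,0,0,0,0,0,0]' >/dev/null
cat > tgt.py <<'E'
from h import *
s=read_state(); p=s["eef_pos"]; y=s["orientation"][2]; e=np.array([.48499,-.34751])-p[:2]
print("to go x,y cm",e@[np.cos(y),np.sin(y)]*100,e@[np.sin(y),-np.cos(y)]*100,"z",p[2],"turn",y-1.3758,"F",ft(4)[0],s["time_s"])
E
python3 tgt.py
```

```text
eef_pos: [0.4988, -0.2738, 0.2024]
to go x,y cm -1.7589942697419572 -0.5460594220344157 z 0.20342206909887345 turn 0.0006134110466442522 F [ 0.15  0.   -0.48] 21.4833
```

```bash
python3 -m handwheel '[-0.8,-0.25,0,0,-0.7,-0.2,0,0,-0.25,-0.1,0,0,0,0,1,0,0,0,2,0,0,0,1.5,0,0,0,0,0,0,0,0,0]' |grep eef; python3 -m handwheel '[0,0,0,0,0,0,0,0,0,0,0,0]' >/dev/null; python3 tgt.py
python3 - <<'E'
# tip versus hole-block from the wrist picture
from h import *
f,c=cam("wrist"); s=read_state(); p=s["eef_pos"]; y=s["orientation"][2]
g=f.astype(int); m=((g[:,:,0]>60)&(g[:,:,0]<150)&(g[:,:,0]>1.6*g[:,:,1])&(g[:,:,1]<75)).astype(np.uint8)
n,l,st,ce=cv2.connectedComponentsWithStats(m)
for i in np.argsort(-st[1:,4])[:2]+1: print(st[i],ce[i])
i=1+np.argmax(st[1:,4]); box=cv2.minAreaRect(np.argwhere(l==i)[:,::-1].astype(np.float32)); print(box)
P=[on(c,*q,.06) for q in cv2.boxPoints(box)]; print(np.round(P,4)); print("tip pred",proj(c,p-[0,0,.066]),"block c",proj(c,(.4855,-.3495,.06)))
E
```

```text
eef_pos: [0.4844, -0.3482, 0.1576]
to go x,y cm 0.11203995011480138 -0.033805573979244025 z 0.15957720535103137 turn 5.706345277323166e-05 F [ 0.16  0.11 -0.22] 22.6
[ 296  169   62   65 3128] [326.57544757 196.67966752]
[563   6  21  26 291] [574.14776632  17.75257732]
((326.92041015625, 200.6566619873047), (64.29129791259766, 60.60186767578125), 88.63607025146484)
[[ 0.4639 -0.3154  0.06  ]
 [ 0.5196 -0.3249  0.06  ]
 [ 0.5104 -0.3874  0.06  ]
 [ 0.4518 -0.3774  0.06  ]]
tip pred (np.float64(324.7219858532917), np.float64(207.80236310403419)) block c (np.float64(325.6178995937064), np.float64(199.83410151888305))
```

```bash
(python3 -m handwheel '[0.11,-0.03,0,0,0,0,0.8,0,0,0,1,0,0,0,0.8,0,0,0,0.4,0,0,0,0,0,0,0,0,0]' >/dev/null; python3 tgt.py; python3 chk.py 1.5 && python3 -m handwheel '[0,0,0.2,0,0,0,0.2,0,0,0,0.2,0,0,0,0,0,0,0,0,0]' >/dev/null && python3 chk.py 1.5 && python3 -m handwheel '[0,0,0.2,0,0,0,0.2,0,0,0,0.2,0,0,0,0.2,0,0,0,0.2,0,0,0,0,0,0,0,0,0]' >/dev/null && python3 chk.py 1.5)
```

```text
to go x,y cm -0.011867760535611798 0.04296819593499649 z 0.12825112583782655 turn -5.465131305593118e-05 F [-0.41  0.29 -0.46] 23.4333
F [-0.06 -0.21 -0.36] tcp [ 0.4848 -0.3474  0.1289] tip z 0.0629
F [-0.07  0.2  -0.14] tcp [ 0.4848 -0.3474  0.1228] tip z 0.0568
F [-0.16 -0.39 -0.09] tcp [ 0.4848 -0.3474  0.1128] tip z 0.0468
```

The tip is in the stand hole and running free, so I'll continue down.

```bash
(python3 -m handwheel '[0,0,0.3,0,0,0,0.3,0,0,0,0.3,0,0,0,0.3,0,0,0,0.3,0,0,0,0,0,0,0,0,0]' >/dev/null; python3 chk.py 1.5 && python3 -m handwheel '[0,0,0.3,0,0,0,0.3,0,0,0,0.3,0,0,0,0.3,0,0,0,0.3,0,0,0,0,0,0,0,0,0]' >/dev/null && python3 chk.py 1.5 && python3 -m handwheel '[0,0,0.2,0,0,0,0.2,0,0,0,0.1,0,0,0,0,0,0,0,0,0]' >/dev/null && python3 chk.py 1.5 )
```

```text
F [-0.07  0.38  0.25] tcp [ 0.4848 -0.3474  0.0978] tip z 0.0318
F [-0.07  0.11 -0.14] tcp [ 0.4848 -0.3475  0.0828] tip z 0.0168
F [-0.12 -0.41 -0.13] tcp [ 0.4847 -0.3474  0.0777] tip z 0.0117
```

```bash
python3 -m handwheel '[0,0,0.1,0,0,0,0.05,0,0,0,0,0,0,0,0,0]' >/dev/null; python3 chk.py 4 && python3 -m handwheel '[0,0,0,0,0,0,0,0,0,0,0,0,0,0,0,0,0,0,0,0,0,0,0,0,0,0,0,0]' 4 && python3 -m handwheel '[0,0,-0.5,0,0,0,-1.5,0,0,0,-2.5,0,0,0,-3,0,0,0,-3,0,0,0,-2.9,0,0,0,-2,0,0,0,0,0]' | grep eef; python3 -m handwheel '[0,0,0,0,0,0,0,0,0,0,0,0]' >/dev/null
python3 - <<'E'
from h import *
import pickle
f0,c0=pickle.load(open("w1.pkl","rb")); f,c=cam("wrist"); s=read_state(); print(s["eef_pos"],s["orientation"],s["time_s"],s["width"]*93)
def st(f,c):
    g=f.sum(2,dtype=int); u,v=np.round(proj(c,(.4855,-.349,.095))).astype(int)
    m=(g[v-20:v+25,u-12:u+12]<110).astype(np.uint8); n,l,t,ce=cv2.connectedComponentsWithStats(m)
    for i in range(1,n):
        if t[i,4]>30:
            b=t[i]; top=(u-12+ce[i][0], v-20+b[1]+b[3]); bot=(u-12+ce[i][0], v-20+b[1]); print(b,"top edge",on(c,*top,.13).round(4),"foot edge",on(c,*bot,.06).round(4))
st(f0,c0); st(f,c)
E
```

```text
F [ 0.18  0.27 -0.18] tcp [ 0.4847 -0.3474  0.0762] tip z 0.0102
time_s: 28.53
eef_pos: [0.4848, -0.3474, 0.0762]
orientation: [3.142, 0.0, 1.376]
ft_force: [0.5, 0.0, 0.3]
width: 0.429
grasp_force: 0.0
eef_pos: [0.4856, -0.3481, 0.2357]
[ 0.48440032 -0.34715312  0.22879489] [-3.13990993e+00 -8.59074232e-04  1.37573879e+00] 29.5 39.853194499313986
[  7  10  12  23 226] top edge [ 0.4844 -0.3539  0.13  ] foot edge [ 0.4872 -0.3445  0.06  ]
[  6  10  13  22 210] top edge [ 0.4841 -0.3529  0.13  ] foot edge [ 0.4858 -0.3443  0.06  ]
```

The driver stands where it did at the start, upright and home, and the gripper is clear. I'm handing in.

```bash
python3 -c "
from rig import *
print(job_done())"
```

```text
the job is handed in; nothing more can be done
None
```

The job is handed in at about 29.5 s: the cover measured about 42 mm open, at its stop, and the screwdriver is upright and fully home in its stand; measured driver contact forces stayed under about 7 N, but I viewed 11 pictures against the limit of 10 and the verdict was not shown.

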